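# Assemble and lock the pressed-sushi mould

### The job

Get the pressed-sushi mould ready: first draw the slide lock on the base board fully back to its open end stop (to the right as seen from the robot), then lower the holed wooden frame gently over the two pins until it lies flush on the board. Then slide the lock fully home to its other end stop so that it holds the frame down, and last set the presser gently into the frame, its feet in the two openings and its board resting flat on the frame. Leave the dishes and other tableware where they are.

Things in the scene. Friction and masses are not known exactly. Their poses are not given: they have to be found in the camera images.
- base: Mould base board, plain pale wood, fixed: 20 mm thick, x -105..+70, y -100..+100. Origin on the table, below the middle of the seat, midway between two upright steel pins of diameter 10 at (0, +75) and (0, -75), rising 18 above the board's top (last 6 mm tapered to diameter 4). The slide lock runs along its front (-x) edge, nearer the robot.
- lock (a joint): Slide lock position (m): 0 = drawn back to its open end stop (towards base -y), 0.060 = home at its locked end stop (base +y). Moves along base +y; light friction; stays where left. Its steel tongue, 18 wide (y), reaches +x from the grip to base x -53.5, underside 32.5 above the table; above about 0.012 it blocks the frame's lug from going down.
- lock_grip (a point): Middle of the top of the slide lock's upright black grip, 71 mm above the table. The grip is 16 (x) x 18 (y) mm, from 38 to 71 above the table, at base x -87 and base y = -45 mm + joint value. Pinch it along y.
- frame: Loose holed pale wood frame, 100 (x) x 176 (y) x 30 mm high; origin: centre of underside. Two through openings 71 (x) x 56 (y) at y +-34.5; between them a 13 mm cross wall along x: grip it, closing along y. Round through holes, diameter 13, at (0, +-75) for the pins. Lug 12 x 44 (y) x 10 high at mid-bottom of each long side (to x +-62). Same after a half turn. Seated: origin 20 above base origin.
- presser: Loose pale wood presser; origin: centre of the feet's underside. Two feet 64 (x) x 48 (y) at y +-34.5, 15 deep, 3 to 4 mm play in the frame's openings; board 96 (x) x 150 (y) at z 15..27; handle bar 14 (x) x 100 (y) at z 27..55: grip it closing along x. Same after a half turn. In place the board rests on the frame, origin 15 above the frame's origin.
- rice_bowl: White rice bowl, bystander: rim diameter 110, height 60 mm, loose; origin at the centre of its underside.
- tumbler: Glass tumbler, bystander: diameter 66, height 110 mm, loose; origin at the centre of its underside.
- soy_bottle: Small amber glass sauce bottle, bystander: diameter 48, height 120 mm, loose; origin at the centre of its underside.
- sauce_dish: Small flat blue dish, bystander: diameter 100, height 18 mm, loose; origin at the centre of its underside.
- soup_bowl: Brown soup bowl, bystander: rim diameter 116, height 65 mm, loose; origin at the centre of its underside.
- mug: White mug, bystander: diameter 80, height 90, handle at its +y, sizes in mm, loose; origin at the centre of its underside.
- cup_box: Small empty square open wooden box, bystander (not part of the mould: no holes, no lugs): 85 x 85, height 56 mm, loose; origin at the centre of its underside.
Things that resemble listed ones, but are neither listed nor needed, are in the scene too. What is shaped like the presser but yellow is not meant.

How it is judged:
By the outcome, as a careful person would: the job done as asked, in the order asked, and still so for the second after the job is handed in, with the robot touching nothing.
It also fails if it takes over 72 s, if anything falls off the work surface, if the arm or the gripper's body presses on something with over 40 N, if the wrist force passes 120 N, or if a joint passes its speed limit or range.

### The arm

A 6-joint arm with a two-finger parallel gripper is mounted at the origin on the work surface. World frame = base frame: x ahead of the robot, y to its left, z up, the work surface at z = 0. Lengths are in mm, angles in degrees, forces in N, time in s.
With the tool pointing down it reaches from about 350 to 850 mm from the base axis. Payload 8.1 kg.
Tool frame: the origin (TCP) lies on the centre line of the jaws, within the pads' length; the fingertips stand 19 mm ahead of it and the grasp point (between the pads) is the TCP (r.tip_reach is the z of the fingertips in the tool frame, in mm); z points along the fingers, y is the line along which they close (so a half turn about z gives the same grasp; the last joint's range is limited). The gripper opens to 85 mm and grips with 20 to 120 N. Pads are 22 mm wide; open, the fingers measure 114 mm over their backs; the gripper's body (76 mm by 85 mm) begins 54 mm behind the grasp point. The pads swing forward as they close: fully open they stand 13 mm farther back than shut.
Start: joints at [-4.893, 7.471, 85.268, -0, 87.261, -4.893], TCP at [600.005, 0.022, 250.292] pointing down, gripper open.
Joint ranges: [-169.43, 169.43], [-51.17, 129.36], [1.28, 143.12], [-76.62, 256.62], [0, 156.53], [-152.29, 152.29]. Speed limits (degrees/s): [136.94, 136.94, 159.86, 180, 180, 180].

### API

Orientations are given as [roll, pitch, yaw] about the fixed x, y, z axes, in that order (R = Rz(yaw) Ry(pitch) Rx(roll)).
In Python, from bench import r gives the robot as it stands. The module is installed in compiled form; this text tells all that it offers.
- The arm moves only by the shell command python3 -m handwheel 'ROWS' [FORCE]. ROWS is JSON, a list of rows, each a list of 7 numbers: the shift along the tool's x, y, z in m, then the turn, a rotation vector about the tool's x, y, z in degrees, then the finger opening in m, from 0 to 0.0854. In form: [[tx, ty, tz, ax, ay, az, claw], ...]. A call has 1 to 8 rows; each row shifts and turns the commanded pose from where the row before left it, along the tool's axes as they then stand; what a row does not reach is not made up. A row lasts 1/12 s, in which the tool goes at most 41.7 mm and 7.16 degrees, less where a joint would pass 70% of its speed; a pose out of reach is approached as far as the arm can. A call with a gripper value outside its range is refused whole. The fingers move at their own pace and stop on an object; FORCE is the grip in N (left out, the last holds). Time passes only in rows, so rows that do not move let the fingers close. It gives the time, the measured TCP pose, the force, the opening and the grip force at its end, in the units of the state.
- r.sense(): the state, without advancing time (a new reading comes with each control period).
- r.snapshot(name): name is "scene" or "side" or "wrist"; returns (picture, depth): 384x512x3 uint8, blue, green, red; 384x512 float32, mm along the optical axis (not along the pixel's ray), 0 where there is no reading.
- r.calibration(name): a dict with "vfov" (degrees; the focal length in pixels is half the picture's height over the tangent of half this angle, whatever the lens; pixels are square), "cx", "cy" (the principal point, pixels), "rvec" (rotation vector, rad) and "tvec" (3), from world to camera coordinates, as OpenCV has them; the wrist camera has in their place "tool_from_camera" (4x4, takes a point from camera to tool coordinates, whose origin is the TCP and whose axes are the flange's). Camera axes: x right, y down, z forward; pixel columns grow to the right and rows downward; lengths in mm; the calibration is good to about 2 mm. A picture is of the moment at which its call begins: read the wrist's pose just before it. calibration takes no time and is no camera call.
- r.hand_in(): hands the job in; it is judged then, once.
The state is a dict: "time": time; "joint_pos": joint angles; "qd": joint speeds; "joint_efforts": joint torques, N m; "tool_pos": TCP position; "tcp_rot": TCP orientation; "ft_force": force on the tool from outside, world axes, zero at the start; "wrist_torque": the same for the moment, N m; "finger_gap": finger opening in mm; "grip_force": force on a finger pad.
Only numpy, scipy, OpenCV 4.12 (cv2) and the standard library are available. Lean on these libraries where they do the work, as an engineer would, in place of code of your own. Each camera call takes 0.05 s, during which the arm holds its last target. There are 200 camera calls.

## Working session

There is one attempt and no reset: what is moved stays moved. The work goes in short steps, Python scripts to look and compute and a shell command to move; the robot and the scene stay as the last step left them, time stands still between calls to the robot, and variables do not carry over. Pictures are saved under pics/ and viewed, at most 12 in all, crops included, and the job is handed in when it is done.

```bash
mkdir -p pics; cat > h.py <<'E'
import numpy as np, cv2
from bench import r
from scipy.spatial.transform import Rotation as R
def K(n):
    c=r.calibration(n); f=192/np.tan(np.radians(c["vfov"]/2)); return c,f
def cam(n,s=None):
    """camera->world rotation, position"""
    c,f=K(n)
    if n=="wrist":
        T=np.array(c["tool_from_camera"]); Rt=R.from_euler('xyz',s["tcp_rot"],degrees=True).as_matrix()
        return c,f,Rt@T[:3,:3],Rt@T[:3,3]+np.array(s["tool_pos"])
    Rm=cv2.Rodrigues(np.array(c["rvec"],float))[0]
    return c,f,Rm.T,-Rm.T@np.array(c["tvec"],float).ravel()
def cloud(n,d,s=None):
    c,f,Rm,p=cam(n,s); v,u=np.mgrid[:384,:512]
    q=np.stack([(u-c["cx"])/f*d,(v-c["cy"])/f*d,d],-1)
    w=q@Rm.T+p; w[d<=0]=np.nan; return w
def ray(n,u,v,z,s=None):
    c,f,Rm,p=cam(n,s); k=Rm@np.array([(u-c["cx"])/f,(v-c["cy"])/f,1]); return p+k*(z-p[2])/k[2]
def snap(n,name):
    s=r.sense(); im,d=r.snapshot(n); cv2.imwrite(f"pics/{name}.png",im); np.savez(f"pics/{name}.npz",im=im,d=d,pos=s["tool_pos"],rot=s["tcp_rot"]); return im,d,s
E
python3 - <<'E'
from h import *
print(r.sense())
a=snap("scene","scene0")[0];b=snap("side","side0")[0]
cv2.imwrite("pics/s0.png",cv2.resize(a,(800,600)))
cv2.imwrite("pics/d0.png",cv2.resize(b,(800,600)))
for n in("scene","side"): print(cam(n)[1:])
print(r.calibration("wrist"))
E
```

```text
{'time': 0.0, 'joint_pos': array([-4.89475051e+00,  7.51674572e+00,  8.53308036e+01,  2.67972980e-04,
        8.72624283e+01, -4.89256959e+00]), 'qd': array([-0.03692595,  0.05017867,  0.00512496, -0.07751571, -0.01165844,
        0.00717037]), 'joint_efforts': array([-1.90700346e-03, -5.69404185e+01, -5.00557995e+01, -2.19391650e-04,
        1.44415747e-02,  7.24149572e-05]), 'tool_pos': array([5.99467514e+02, 5.18571869e-02, 2.49212732e+02]), 'tcp_rot': array([-1.79890446e+02, -9.64639841e-03,  8.99977968e+01]), 'ft_force': array([ 0.70235689, -0.1060535 ,  0.56994503]), 'wrist_torque': array([-0.05145113,  0.01881127,  0.04839145]), 'grip_force': 0.0, 'finger_gap': 85.14994116666873}
(np.float64(390.25150378045754), array([[ 0.82741477,  0.47587171, -0.29821286],
       [ 0.56158714, -0.703161  ,  0.43610146],
       [-0.0021633 , -0.5283093 , -0.84904924]]), array([ 897.94578459, -580.91559992, 1192.98620109]))
(np.float64(424.4942804685368), array([[ 0.99673115, -0.04425864,  0.06758842],
       [-0.0804822 , -0.61690733,  0.78290993],
       [ 0.00704526, -0.78579038, -0.61845279]]), array([  379.26025645, -1113.21904004,   968.82819537]))
{'vfov': 64.53650517340238, 'cx': 252.32835175373623, 'cy': 194.5845110284688, 'tool_from_camera': array([[ 1.14265977e-03, -9.44518460e-01, -3.28456349e-01,
         8.54869410e+01],
       [ 9.99999343e-01,  1.10783862e-03,  2.93143967e-04,
         1.29752735e+00],
       [ 8.69967397e-05, -3.28456469e-01,  9.44519106e-01,
        -1.23893691e+02],
       [ 0.00000000e+00,  0.00000000e+00,  0.00000000e+00,
         1.00000000e+00]])}
```

View pics/s0.png

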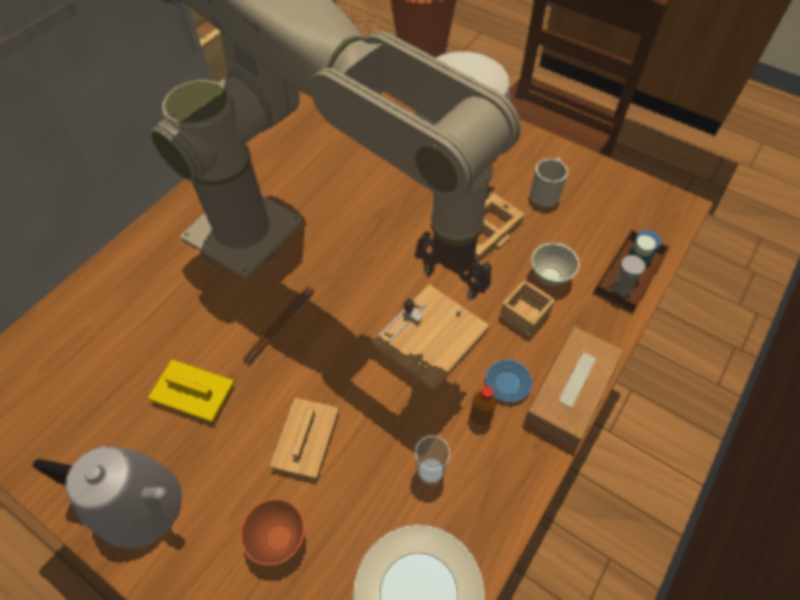

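View pics/d0.png

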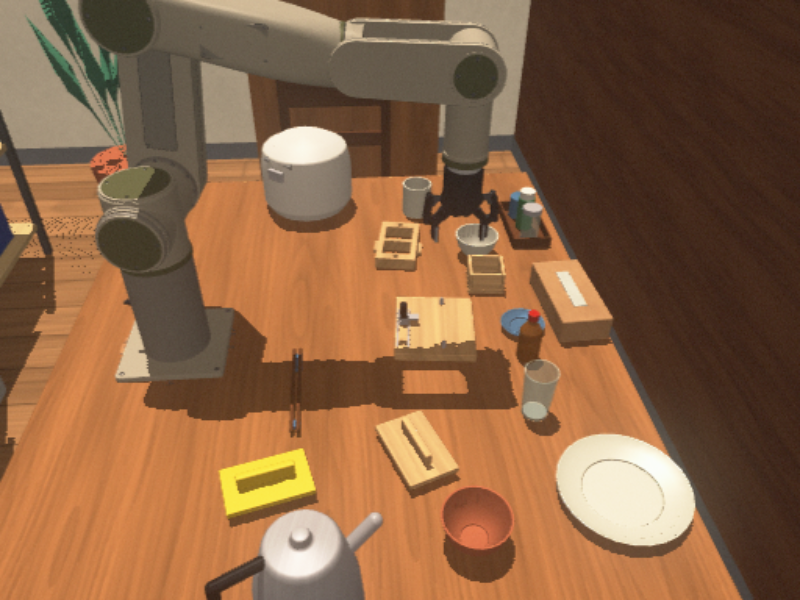

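The base board is at about (435,328) in the side view, with its black grip at (403,310). The frame is at (398,245) and the pale presser at (417,450). The presser lookalike at (267,482) is yellow and not meant, and the cup box at (486,273) has no holes or lugs. Next I measure poses from depth.

```bash
cat > m.py <<'E'
from h import *
def rect(n,f,roi,zr,wood=True):
    D=np.load(f"pics/{f}.npz"); s={"tool_pos":D["pos"],"tcp_rot":D["rot"]}
    w=cloud(n,D["d"],s); m=np.zeros((384,512),bool); x0,y0,x1,y1=roi; m[y0:y1,x0:x1]=1
    m&=(w[...,2]>zr[0])&(w[...,2]<zr[1])
    if wood:
        h=cv2.cvtColor(D["im"],cv2.COLOR_BGR2HSV); m&=(h[...,0]>11)&(h[...,0]<26)
    k,l,st,c=cv2.connectedComponentsWithStats(m.astype(np.uint8))
    i=1+np.argmax(st[1:,4]); p=w[l==i]
    b=cv2.minAreaRect(p[:,:2].astype(np.float32)); return b,np.median(p[:,2]),len(p),p
E
python3 - <<'E'
from m import *
q=lambda a:[int(v*.64) for v in a]
for nm,roi,zr in[("base",(385,285,485,375),(14,26)),("frame",(365,210,430,275),(22,36)),("presser",(365,400,470,500),(20,33)),("bar",(365,400,470,500),(45,62)),("grip",(385,285,425,345),(55,80))]:
    b,z,n,p=rect("side","side0",q(roi),zr,nm!="grip"); print("side",nm,np.round(b[0],1),np.round(b[1],1),round(b[2],1),round(float(z),1),n)
for nm,roi,zr in[("base",(365,280,500,395),(14,26)),("frame",(455,185,530,265),(22,36)),("presser",(260,385,350,490),(20,33)),("bar",(260,385,350,490),(45,62)),("grip",(370,280,440,345),(55,80))]:
    b,z,n,p=rect("scene","scene0",q(roi),zr,nm!="grip"); print("scene",nm,np.round(b[0],1),np.round(b[1],1),round(b[2],1),round(float(z),1),n)
E
```

```text
side base [561.8   3.5] [206.1 174.7] 84.0 20.4 1753
side frame [507.5 336.8] [186.2 100.6] 80.2 29.8 425
side presser [ 484.  -338.5] [ 97.8 155.8] 20.2 27.0 1273
side bar [ 483.9 -340.4] [ 14.7 100.6] 19.8 54.3 171
side grip [493.   16.5] [22.1 13.8] 86.7 67.6 34
scene base [562.3   2.8] [203.1 175.5] 84.1 20.0 2408
scene frame [508.5 338.2] [179.8 102.6] 80.0 29.4 354
scene presser [ 484.5 -341.7] [ 97.7 151.7] 21.1 27.0 1234
scene bar [ 484.9 -341.5] [15.2 98.5] 20.4 54.2 161
scene grip [494.3  14.4] [15.1 18.4] 2.3 69.0 33
```

```bash
python3 - <<'E'
from h import *
im,d,s=snap("wrist","w0"); cv2.imwrite("pics/w0b.png",cv2.resize(im,(800,600)))
E
```

```text
(no output)
```

View pics/w0b.png

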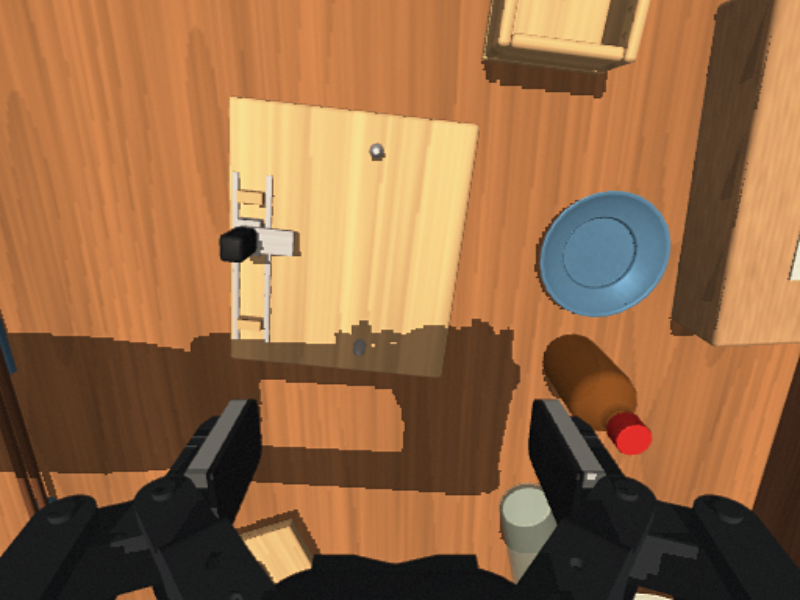

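The wrist view shows the board, with pins at (376,150) and (359,347), the black grip at (236,245) and its tongue reaching to (297,243). No presser or frame is near the board.

```bash
python3 - <<'E'
from m import *
D=np.load("pics/w0.npz"); s={"tool_pos":D["pos"],"tcp_rot":D["rot"]}
w=cloud("wrist",D["d"],s)
b,z,n,p=rect("wrist","w0",(140,55,312,245),(14,26)); print(b,z,n)
yaw=(b[2]-90 if b[1][0]>b[1][1] else b[2])
c=np.array(b[0]); t=np.radians(yaw); o=c+17.5*np.array([np.cos(t),np.sin(t)]);print("o",o,yaw)
P=[]
for roi in[(225,80,255,110),(215,208,245,232)]:
    x0,y0,x1,y1=roi; m=np.zeros((384,512),bool); m[y0:y1,x0:x1]=1; q=w[m&(w[...,2]>28)&(w[...,2]<45)]
    print(len(q), np.round(np.median(q,0),1),q[:,2].max()); P.append(np.median(q,0)[:2])
print(np.linalg.norm(P[0]-P[1]),np.mean(P,0),np.degrees(np.arctan2(*(P[0]-P[1])[::-1]))-90)
for u,v in[(376,150),(359,347)]: print(ray("wrist",u*.64,v*.64,37,s))
m=np.zeros((384,512),bool); m[140:172,138:170]=1; q=w[m&(w[...,2]>66)&(w[...,2]<76)]
print(len(q),q.min(0),q.max(0),q.mean(0),cv2.minAreaRect(q[:,:2].astype(np.float32)))
E
```

```text
((562.8089599609375, 5.68426513671875), (199.574951171875, 175.30020141601562), 83.99760437011719) 20.267636759599554 23215
o [580.21301663   3.85428934] -6.0023956298828125
68 [588.5  78.4  35.1] 39.41931078783023
58 [572.8 -68.9  34.1] 38.89730200668339
148.10204008249232 [580.6439694    4.76367831] -6.108597973188864
[588.20366304  78.38467991  37.        ]
[573.37578919 -66.64666045  37.        ]
274 [486.72477062   9.30757321  66.08258023] [503.1447531   27.16507573  73.07440453] [495.53163498  18.82043829  70.61498642] ((495.03057861328125, 18.229145050048828), (17.757295608520508, 15.120840072631836), 83.79054260253906)
```

```bash
python3 -m handwheel '[[0,0,0.006,0,0,6.86,0.05],[0,0,0.006,0,0,6.86,0.05],[0,0,0.006,0,0,6.86,0.05],[0,0,0.006,0,0,6.86,0.05],[0,0,0.006,0,0,6.86,0.05],[0,0,0.006,0,0,6.86,0.05],[0,0,0.006,0,0,6.86,0.05],[0,0,0.006,0,0,6.86,0.05]]' 40
python3 -m handwheel '[[0,0,0.006,0,0,6.86,0.05],[0,0,0.006,0,0,6.86,0.05],[0,0,0.006,0,0,6.86,0.05],[0,0,0.006,0,0,6.86,0.05],[0,0,0.006,0,0,6.86,0.05],[0,0,0.006,0,0,6.86,0.05],[-0.030,-0.007,0,0,0,0,0.05],[-0.030,0,0,0,0,0,0.05]]'
python3 -m handwheel '[[-0.030,0,0,0,0,0,0.05],[-0.016,0,0,0,0,0,0.05],[0,0,0,0,0,0,0.05],[0,0,0,0,0,0,0.05]]'
```

```text
time: 0.82
tool_pos: [599.7, 0.0, 201.6]
tcp_rot: [-180.0, 0.0, 34.8]
ft_force: [0.2, 0.6, 0.2]
finger_gap: 49.9
grip_force: 0.0
time: 1.48
tool_pos: [540.0, 13.8, 164.1]
tcp_rot: [-180.0, 0.2, -6.1]
ft_force: [0.0, -0.1, 0.3]
finger_gap: 50.3
grip_force: 0.0
time: 1.82
tool_pos: [494.8, 18.2, 166.2]
tcp_rot: [-180.0, -0.0, -6.0]
ft_force: [1.5, -0.0, -0.2]
finger_gap: 49.9
grip_force: 0.0
```

```bash
python3 -m handwheel '[[0,0,0.025,0,0,0,0.05],[0,0,0.025,0,0,0,0.05],[0,0,0.025,0,0,0,0.05],[0,0,0.02,0,0,0,0.05],[0,0,0.011,0,0,0,0.05],[0,0,0,0,0,0,0.04],[0,0,0,0,0,0,0.025],[0,0,0,0,0,0,0.01]]' 40
python3 -m handwheel '[[0,0,0,0,0,0,0.01],[0,0,0,0,0,0,0.01],[0,0,0,0,0,0,0.01],[0,0,0,0,0,0,0.01],[0,0,0,0,0,0,0.01]]'
```

```text
time: 2.48
tool_pos: [496.7, 18.0, 61.7]
tcp_rot: [180.0, -0.1, -6.0]
ft_force: [-1.8, 0.2, 4.9]
finger_gap: 17.4
grip_force: 42.8
time: 2.9
tool_pos: [496.6, 18.0, 61.7]
tcp_rot: [-180.0, -0.2, -6.0]
ft_force: [0.8, -0.9, 7.1]
finger_gap: 17.3
grip_force: 42.0
```

```bash
python3 -m handwheel '[[0,0.008,0,0,0,0,0.01],[0,0.012,0,0,0,0,0.01],[0,0.012,0,0,0,0,0.01],[0,0.010,0,0,0,0,0.01],[0,0.005,0,0,0,0,0.01],[0,0,0,0,0,0,0.01]]'
python3 -m handwheel '[[0,0.002,0,0,0,0,0.01],[0,0.002,0,0,0,0,0.01],[0,0,0,0,0,0,0.01]]'
python3 -m handwheel '[[0,0.002,0,0,0,0,0.01],[0,0,0,0,0,0,0.01]]'
```

```text
time: 3.4
tool_pos: [491.6, -29.7, 61.7]
tcp_rot: [180.0, -0.2, -6.1]
ft_force: [0.7, -1.6, 6.4]
finger_gap: 17.1
grip_force: 42.2
time: 3.65
tool_pos: [491.2, -32.9, 61.7]
tcp_rot: [180.0, -0.2, -6.1]
ft_force: [-0.5, -1.7, 6.6]
finger_gap: 16.9
grip_force: 42.2
time: 3.82
tool_pos: [491.2, -33.3, 61.7]
tcp_rot: [-179.8, -0.2, -6.1]
ft_force: [1.6, 8.7, 6.6]
finger_gap: 17.2
grip_force: 42.2
```

```bash
python3 -m handwheel '[[0,-0.001,0,0,0,0,0.04],[0,0,0,0,0,0,0.05],[0,0,0,0,0,0,0.05],[0,0,-0.02,0,0,0,0.05],[0,0,-0.03,0,0,0,0.05],[0,0,-0.035,0,0,0,0.05],[0.01,0,-0.035,0,0,0,0.05],[0.025,-0.01,-0.035,0,0,0,0.05]]'
python3 -m handwheel '[[0.03,-0.015,-0.03,0,0,0,0.05],[0.025,-0.015,0,0,0,0,0.085],[0.015,-0.003,0,0,0,0,0.085],[0,0,0,0,0,0,0.085],[0,0,0,0,0,0,0.085]]'
cat > b.py <<'E'
import sys
from m import *
n=sys.argv[1]; roi=tuple(map(int,sys.argv[2:6]))
im,d,s=snap("wrist",n)
b,z,k,p=rect("wrist",n,roi,(14,26)); yaw=(b[2]-90 if b[1][0]>b[1][1] else b[2]); t=np.radians(yaw)
print(s["tool_pos"],s["tcp_rot"],b,z,k,"origin",np.array(b[0])+17.5*np.array([np.cos(t),np.sin(t)]),yaw)
w=cloud("wrist",d,s); m=(w[...,2]>27)&(w[...,2]<45)&(w[...,0]>562)
c=cv2.connectedComponentsWithStats(m.astype(np.uint8))
for i in range(1,c[0]):
    if c[2][i,4]>20 and c[2][i,4]<300: q=w[c[1]==i]; print(c[3][i],np.round((q.min(0)+q.max(0))/2,1),len(q))
m=(w[...,2]>66)&(w[...,2]<75)&(abs(w[...,0]-490)<30)&(abs(w[...,1]+30)<90); q=w[m]; print("grip",len(q),cv2.minAreaRect(q[:,:2].astype(np.float32)) if len(q) else 0)
E
python3 b.py w1 0 0 512 384; python3 -c "
import cv2;cv2.imwrite('pics/w1b.png',cv2.imread('pics/w1.png'))"
```

```text
time: 4.48
tool_pos: [522.6, -28.7, 214.7]
tcp_rot: [179.9, 0.1, -6.1]
ft_force: [0.9, -1.1, -0.2]
finger_gap: 49.7
grip_force: 0.0
time: 4.9
tool_pos: [594.8, -3.1, 240.1]
tcp_rot: [180.0, 0.1, -6.0]
ft_force: [-0.9, 0.8, -0.1]
finger_gap: 85.3
grip_force: 0.0
[594.79338378  -3.13143502 240.12290325] [ 1.79982498e+02  1.12108117e-01 -6.01960327e+00] ((563.2417602539062, 4.98699951171875), (200.0394744873047, 173.0192413330078), 84.06014251708984) 20.26410649009938 22011 origin [580.64780397   3.17602127] -5.939857482910156
[316.1797235   19.43778802] [740.3 -85.9  36. ] 217
[183.27941176 182.11764706] [588.3  77.7  33.4] 68
[314. 182.] [572.6 -70.7  33.2] 67
grip 210 ((489.8475646972656, -32.267433166503906), (17.090351104736328, 15.009455680847168), 84.57023620605469)
```

View pics/w1.png

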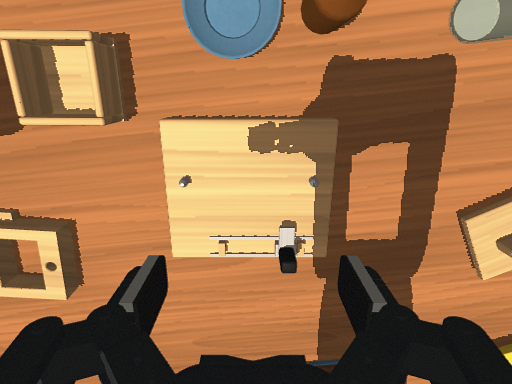

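The lock is now at its open stop: grip at pixel (288,262), and the measured (489.8,-32.3) matches the joint-0 prediction. The frame's corner is visible at (40,260). Next I move over the frame.

```bash
python3 -m handwheel '[[-0.006,-0.02,0,0,0,0,0.085],[-0.009,-0.035,0,0,0,0,0.085],[-0.009,-0.035,0,0,0,0,0.085],[-0.009,-0.035,0,0,0,0,0.085],[-0.009,-0.035,0,0,0,0,0.085],[-0.009,-0.035,0,0,0,0,0.085],[-0.009,-0.035,0,0,0,0,0.085],[-0.009,-0.035,0,0,0,0,0.085]]'
python3 -m handwheel '[[-0.009,-0.035,0,0,0,1,0.085],[-0.006,-0.02,0,0,0,1,0.085],[-0.003,-0.014,0,0,0,2,0.085],[0,0,0,0,0,0,0.085],[0,0,0,0,0,0,0.085]]'
cat > f.py <<'E'
import sys
from m import *
n=sys.argv[1]; zr=(float(sys.argv[2]),float(sys.argv[3]))
im,d,s=snap("wrist",n)
w=cloud("wrist",d,s); c0=np.array([float(sys.argv[4]),float(sys.argv[5])])
m=(w[...,2]>zr[0])&(w[...,2]<zr[1])&(np.linalg.norm(w[...,:2]-c0,axis=-1)<115)
p=w[m]; b=cv2.minAreaRect(p[:,:2].astype(np.float32)); yaw=(b[2]-90 if b[1][0]>b[1][1] else b[2])
print(s["tool_pos"],s["tcp_rot"],b,len(p),np.median(p[:,2]),yaw)
# holes: dark inner contours of top mask
cs,h=cv2.findContours(m.astype(np.uint8),cv2.RETR_CCOMP,cv2.CHAIN_APPROX_NONE)
for c,hh in zip(cs,h[0]):
    if hh[3]>=0 and cv2.contourArea(c)>20:
        (u,v),_,_=cv2.minAreaRect(c); print(round(u),round(v),cv2.contourArea(c),ray("wrist",u,v,np.median(p[:,2]),s))
E
python3 f.py w2 24 36 508 337.5
```

```text
time: 5.62
tool_pos: [552.8, 268.3, 240.9]
tcp_rot: [180.0, 0.0, -6.1]
ft_force: [0.8, -1.6, -0.2]
finger_gap: 84.8
grip_force: 0.0
time: 6.03
tool_pos: [543.6, 338.0, 240.6]
tcp_rot: [179.9, 0.0, -9.9]
ft_force: [0.2, 0.6, 0.4]
finger_gap: 85.2
grip_force: 0.0
[543.57109061 337.97271673 240.64278838] [ 1.79937504e+02  4.54344732e-02 -9.94702450e+00] ((508.51593017578125, 338.5580139160156), (176.4326934814453, 100.69284057617188), 80.152587890625) 7054 30.190143305329286 -9.847412109375
321 197 83.5 [497.24023955 265.52878182  30.19014331]
194 197 81.5 [522.12866151 411.69751716  30.19014331]
287 196 2685.0 [504.93802343 304.22239559  30.19014331]
228 196 2676.0 [516.26398098 372.69868778  30.19014331]
```

View pics/w2.png

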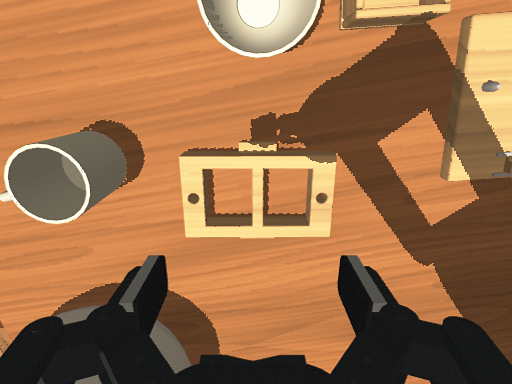

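This is the holed frame: holes at (321,197) and (194,197) about 148 mm apart, cross wall at (258,196), lugs on both long sides. The mug at (48,180) and the rice bowl are clear.

```bash
python3 -m handwheel '[[-0.0175,0.0027,0.02,0,0,0,0.038],[-0.017,0.0027,0.035,0,0,0,0.038],[0,0,0.035,0,0,0,0.038],[0,0,0.035,0,0,0,0.038],[0,0,0.025,0,0,0,0.038],[0,0,0.01,0,0,0,0.038],[0,0,0,0,0,0,0.038],[0,0,0,0,0,0,0.038]]' 60

```

```text
time: 6.75
tool_pos: [510.1, 338.2, 81.9]
tcp_rot: [180.0, -0.0, -10.1]
ft_force: [0.4, 0.2, 0.2]
finger_gap: 38.2
grip_force: 0.0
```

```bash
python3 -m handwheel '[[-0.001,0,0.02,0,0,0,0.038],[0,0,0.02,0,0,0,0.038],[0,0,0.012,0,0,0,0.038],[0,0,0.005,0,0,0,0.038],[0,0,0,0,0,0,0.038]]'
python3 -m handwheel '[[0,0,0,0,0,0,0.025],[0,0,0,0,0,0,0.018],[0,0,0,0,0,0,0.012],[0,0,0,0,0,0,0.005],[0,0,0,0,0,0,0.005],[0,0,0,0,0,0,0.005]]'
```

```text
time: 7.17
tool_pos: [508.6, 338.9, 24.1]
tcp_rot: [180.0, 0.0, -10.0]
ft_force: [-0.0, 0.2, 0.7]
finger_gap: 38.0
grip_force: 0.0
time: 7.67
tool_pos: [509.8, 339.8, 25.9]
tcp_rot: [-179.9, -0.1, -10.0]
ft_force: [-1.2, -0.5, 7.2]
finger_gap: 12.2
grip_force: 59.5
```

```bash
python3 -m handwheel '[[0,0,-0.01,0,0,0,0.005],[0,0,-0.02,0,0,0,0.005],[0,0,-0.03,0,0,0,0.005],[0,0,-0.03,0,0,0,0.005],[0,0,-0.03,0,0,0,0.005],[0,0,-0.01,0,0,0,0.005],[0,0,0,0,0,0,0.005],[0,0,0,0,0,0,0.005]]'
cat > fh.py <<'E'
import sys
from m import *
im,d,s=snap("wrist",sys.argv[1]); z0=s["tool_pos"][2]
T=np.array(r.calibration("wrist")["tool_from_camera"]); w=cloud("wrist",d,s)
Rt=R.from_euler('xyz',s["tcp_rot"],degrees=True).as_matrix(); t=(w-np.array(s["tool_pos"]))@Rt   # tool coords
h=cv2.cvtColor(im,cv2.COLOR_BGR2HSV)
m=(t[...,2]>-12)&(t[...,2]<8)&(h[...,1]>60)&(abs(t[...,0])<75)&(abs(t[...,1])<110)
k,l,st,c=cv2.connectedComponentsWithStats(m.astype(np.uint8)); m=l==1+np.argmax(st[1:,4])
p=t[m]; b=cv2.minAreaRect(p[:,:2].astype(np.float32)); print(s["tool_pos"],s["tcp_rot"],b,len(p),np.percentile(p[:,2],[5,50,95]))
A=np.c_[p[:,:2],np.ones(len(p))]; e=np.linalg.lstsq(A,p[:,2],rcond=None)[0]; print("tilt",np.degrees(e[:2]),e[2])
cs,hh=cv2.findContours(m.astype(np.uint8),cv2.RETR_CCOMP,cv2.CHAIN_APPROX_NONE)
for c,q in zip(cs,hh[0]):
    if q[3]>=0 and cv2.contourArea(c)>30:
        (u,v),_,_=cv2.minAreaRect(c); wp=ray("wrist",u,v,z0-e[2],s); print(round(u),round(v),cv2.contourArea(c),(wp-np.array(s["tool_pos"]))@Rt)
E
python3 fh.py w3
```

```text
time: 8.33
tool_pos: [508.6, 339.2, 154.1]
tcp_rot: [-180.0, -0.0, -10.0]
ft_force: [-0.7, -0.6, -2.2]
finger_gap: 11.6
grip_force: 58.7
[508.62661016 339.1889081  154.1007634 ] [-1.79971009e+02 -3.16428052e-02 -1.00403398e+01] ((1.7551422119140625, -0.656036376953125), (177.67153930664062, 95.36148071289062), 89.93190002441406) 35814 [-5.13267799 -4.08461769  4.44849039]
tilt [ 0.24833796 -0.05888167] -3.2262421461853568
407 278 75.0 [ 2.82682104 71.08685355 -3.26065129]
98 279 69.5 [  2.47144854 -72.4391302   -3.18822449]
```

View pics/w3.png

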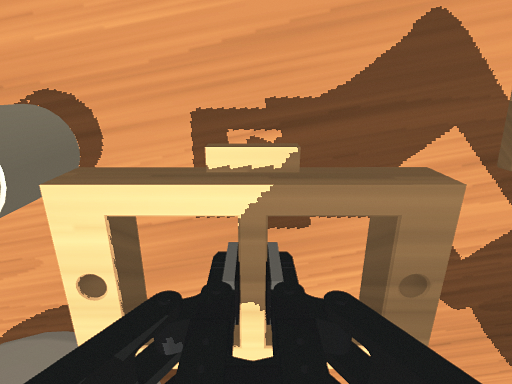

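```bash
python3 - <<'E'
from m import *
D=np.load("pics/w3.npz"); s={"tool_pos":D["pos"],"tcp_rot":D["rot"]}
Rt=R.from_euler('xyz',s["tcp_rot"],degrees=True).as_matrix(); g=cv2.cvtColor(D["im"],cv2.COLOR_BGR2GRAY)
w=cloud("wrist",D["d"],s); t=(w-s["tool_pos"])@Rt
f=lambda u,v:((ray("wrist",u,v,s["tool_pos"][2]+4.1,s)-s["tool_pos"])@Rt).round(2)
for x0,y0,x1,y1 in[(72,268,112,302),(394,268,434,302)]:
    q=g[y0:y1,x0:x1]; _,m=cv2.threshold(q,0,255,cv2.THRESH_BINARY_INV+cv2.THRESH_OTSU)
    k,l,st,c=cv2.connectedComponentsWithStats(m); i=1+np.argmax(st[1:,4]); x,y,ww,hh,a=st[i]; print(st[i]+[x0,y0,0,0,0],f(x0+x+(ww-1)/2,y0+y+(hh-1)/2),f(x0+x,y0+y),f(x0+x+ww-1,y0+y+hh-1))
for u in(150,330): 
    print(u,[(v,g[v,u],t[v,u].round(1)) for v in range(180,192,2)],f(u,185))
E
```

```text
[ 78 274  29  24 532] [ -0.61 -75.44  -4.06] [  5.62 -80.8   -4.06] [ -7.02 -69.93  -4.07]
[399 274  31  24 538] [-0.38 74.46 -4.14] [ 5.84 66.49 -4.13] [-6.78 82.67 -4.15]
150 [(180, np.uint8(93), array([ 49. , -44.8,   1.4])), (182, np.uint8(95), array([ 49. , -43.7,  -1.7])), (184, np.uint8(129), array([ 48.9, -43. ,  -4.1])), (186, np.uint8(232), array([ 48.1, -43. ,  -4.3])), (188, np.uint8(231), array([ 47.4, -42.9,  -4.9])), (190, np.uint8(230), array([ 46.2, -43.4,  -3.8]))] [ 48.44 -43.07  -4.05]
330 [(180, np.uint8(97), array([49. , 32.6,  1.7])), (182, np.uint8(97), array([49. , 31.8, -1.3])), (184, np.uint8(101), array([48.7, 31.4, -3.1])), (186, np.uint8(116), array([48. , 31.3, -3.8])), (188, np.uint8(114), array([47.3, 31.3, -4.2])), (190, np.uint8(117), array([46.1, 31.6, -3.4]))] [48.54 31.22 -4.09]
```

```bash
python3 -m handwheel '[[0.0052,0.0128,0,0,0,0,0.005],[0.0104,0.0255,0,0,0,0,0.005],[0.013,0.0319,0,0,0,0,0.005],[0.013,0.0319,0,0,0,0,0.005],[0.013,0.0319,0,0,0,0,0.005],[0.013,0.0319,0,0,0,0,0.005],[0.013,0.0319,0,0,0,0,0.005],[0.013,0.0319,0,0,0,0,0.005]]'
python3 -m handwheel '[[0.013,0.0319,0,0,0,0,0.005],[0.013,0.0319,0,0,0,0,0.005],[0.0078,0.0191,0,0,0,0,0.005],[0.0026,0.0064,0,0,0,0,0.005],[0,0,0.01,0,0,-2,0.005],[0,0,0.02,0,0,-2,0.005],[0,0,0.02,0,0,0,0.005],[0,0,0,0,0,0,0.005]]'
python3 -m handwheel '[[0,0,0,0,0,0,0.005],[0,0,0,0,0,0,0.005]]'
```

```text
time: 9.05
tool_pos: [559.2, 94.2, 151.4]
tcp_rot: [179.9, 0.2, -10.0]
ft_force: [0.7, -0.3, -2.1]
finger_gap: 12.0
grip_force: 58.7
time: 9.72
tool_pos: [576.4, 2.8, 97.6]
tcp_rot: [180.0, 0.6, -6.0]
ft_force: [-1.4, -0.6, -2.4]
finger_gap: 11.9
grip_force: 58.6
time: 9.88
tool_pos: [580.6, 2.6, 104.0]
tcp_rot: [-180.0, 0.1, -6.0]
ft_force: [0.7, 0.6, -2.1]
finger_gap: 11.7
grip_force: 58.7
```

```bash
python3 -m handwheel '[[0.0005,0,0.008,0,0,0,0.005],[0,0,0.01,0,0,0,0.005],[0,0,0.008,0,0,0,0.005],[0,0,0.006,0,0,0,0.005],[0,0,0.003,0,0,0,0.005],[0,0,0,0,0,0,0.005],[0,0,0,0,0,0,0.005],[0,0,0,0,0,0,0.005]]'
python3 - <<'E'
from h import *
a=snap("wrist","w4")[0]; b=snap("side","sd4")[0]
cv2.imwrite("pics/v4.png",np.hstack([cv2.resize(a,(400,300)),cv2.resize(b[170:250,225:335],(400,300),interpolation=2)]))
E
```

```text
time: 10.55
tool_pos: [581.8, 2.3, 69.5]
tcp_rot: [-180.0, -0.0, -6.0]
ft_force: [0.2, -0.3, -2.0]
finger_gap: 11.7
grip_force: 58.7
```

View pics/v4.png

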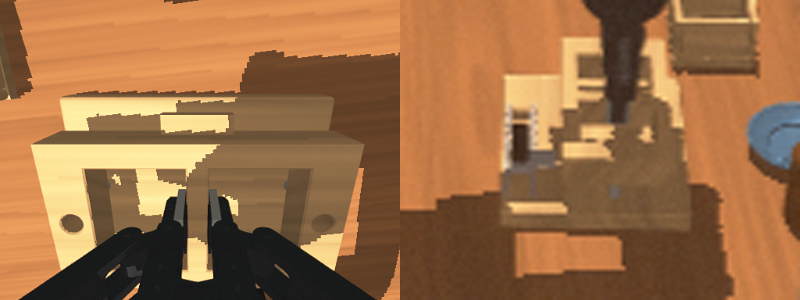

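The wrist view shows the holes at (72,224) and (323,223), symmetric about the tool, with both pins visible through the openings near (112,180) and (288,183). The side view shows the frame level above the board with the lock drawn back. I continue down while watching the force.

```bash
python3 -m handwheel '[[-0.0003,0,0.003,0,0,0,0.005],[0,0,0.003,0,0,0,0.005],[0,0,0.002,0,0,0,0.005],[0,0,0.002,0,0,0,0.005],[0,0,0,0,0,0,0.005]]'
python3 -m handwheel '[[0,0,0.0015,0,0,0,0.005],[0,0,0.0015,0,0,0,0.005],[0,0,0,0,0,0,0.005],[0,0,0,0,0,0,0.005]]'
```

```text
time: 11.07
tool_pos: [580.7, 2.4, 58.3]
tcp_rot: [180.0, 0.1, -6.0]
ft_force: [0.3, -0.4, -1.8]
finger_gap: 11.9
grip_force: 58.7
time: 11.4
tool_pos: [581.1, 2.3, 56.0]
tcp_rot: [180.0, 0.0, -6.0]
ft_force: [-0.7, -0.5, -1.6]
finger_gap: 11.8
grip_force: 58.7
```

```bash
python3 -m handwheel '[[0,0,0.002,0,0,0,0.005],[0,0,0.002,0,0,0,0.005],[0,0,0.002,0,0,0,0.005],[0,0,0.0015,0,0,0,0.005],[0,0,0,0,0,0,0.005]]'
python3 -m handwheel '[[0,0,0.0015,0,0,0,0.005],[0,0,0,0,0,0,0.005],[0,0,0,0,0,0,0.005]]'
```

```text
time: 11.82
tool_pos: [580.8, 2.3, 48.0]
tcp_rot: [180.0, 0.1, -6.0]
ft_force: [0.3, -0.8, -1.5]
finger_gap: 11.9
grip_force: 58.7
time: 12.07
tool_pos: [581.2, 2.4, 47.0]
tcp_rot: [-180.0, 0.0, -6.0]
ft_force: [-0.2, -0.1, -1.1]
finger_gap: 12.0
grip_force: 58.7
```

```bash
python3 -m handwheel '[[0,0,0.001,0,0,0,0.005],[0,0,0,0,0,0,0.005],[0,0,0,0,0,0,0.005]]'
python3 -m handwheel '[[0,0,0.001,0,0,0,0.005],[0,0,0,0,0,0,0.005],[0,0,0,0,0,0,0.005]]'
```

```text
time: 12.32
tool_pos: [581.2, 2.3, 46.1]
tcp_rot: [180.0, -0.0, -6.0]
ft_force: [-0.1, -0.2, -1.2]
finger_gap: 11.9
grip_force: 58.8
time: 12.57
tool_pos: [581.4, 2.3, 46.0]
tcp_rot: [-180.0, -0.0, -6.0]
ft_force: [-3.5, 0.0, 6.2]
finger_gap: 11.8
grip_force: 59.6
```

```bash
python3 -m handwheel '[[0,0,0,0,0,0,0.016],[0,0,0,0,0,0,0.024],[0,0,0,0,0,0,0.038],[0,0,0,0,0,0,0.038],[0,0,-0.012,0,0,0,0.038],[0,0,-0.025,0,0,0,0.038],[0,0,-0.035,0,0,0,0.038],[0,0,-0.035,0,0,0,0.038]]'
python3 -m handwheel '[[0.004,0,-0.035,0,0,0,0.05],[0.006,0,-0.035,0,0,0,0.05],[0.004,0,-0.017,0,0,0,0.05],[0,0,0,0,0,0,0.05],[0,0,0,0,0,0,0.05]]'
python3 f.py w5 44 56 580 3; python3 - <<'E'
from m import *
D=np.load("pics/w5.npz"); s={"tool_pos":D["pos"],"tcp_rot":D["rot"]}; w=cloud("wrist",D["d"],s)
m=(w[...,2]>44)&(w[...,2]<56)&(np.linalg.norm(w[...,:2]-[580,3],axis=-1)<100); p=w[m]; p=p[p[:,2]>48]
A=np.c_[p[:,:2]-[580,3],np.ones(len(p))]; e=np.linalg.lstsq(A,p[:,2],rcond=None)[0]; print("tilt",np.degrees(e[:2]),e[2])
m=(w[...,2]>66)&(w[...,2]<76)&(abs(w[...,0]-490)<30)&(abs(w[...,1]+30)<50); print("grip",cv2.minAreaRect(w[m][:,:2].astype(np.float32)))
E
```

```text
time: 13.23
tool_pos: [580.2, 2.4, 153.0]
tcp_rot: [180.0, 0.1, -6.0]
ft_force: [0.9, -0.5, 0.2]
finger_gap: 37.6
grip_force: 0.0
time: 13.65
tool_pos: [596.1, 0.8, 241.6]
tcp_rot: [-180.0, -0.2, -6.0]
ft_force: [-0.8, -0.1, -0.7]
finger_gap: 50.0
grip_force: 0.0
[596.13432267   0.78305997 241.6070136 ] [-179.99383768   -0.22475679   -6.04180931] ((559.6019287109375, 5.084617614746094), (176.23854064941406, 142.5792236328125), 83.99097442626953) 8266 50.15597387903463 -6.009025573730469
321 187 96.5 [574.10297554 -71.07237522  50.15597388]
184 188 99.0 [589.25709445  76.50124212  50.15597388]
284 186 3127.5 [579.06346821 -31.88507834  50.15597388]
220 187 3124.5 [585.74295915  37.43073652  50.15597388]
tilt [-0.06987863 -0.01001021] 50.21427737024838
grip ((489.61614990234375, -31.70939064025879), (16.734848022460938, 15.662074089050293), 85.82384490966797)
```

View pics/w5.png

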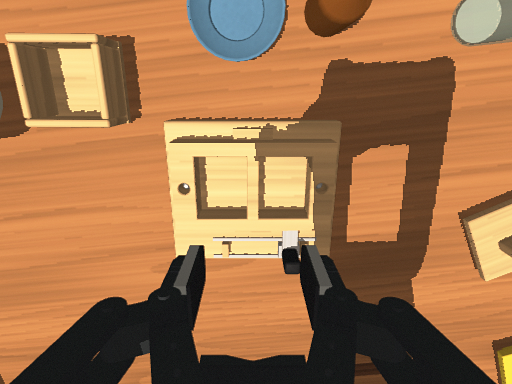

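The frame is seated: its top is at 50.2 mm (50 expected), tilt is about 0, and pin (184,188) shows in its hole. The grip at (290,262) is still at the open stop. Now I close the lock.

```bash
python3 -m handwheel '[[-0.02,0.01,0,0,0,0,0.05],[-0.03,0.014,0.015,0,0,0,0.05],[-0.03,0.014,0.025,0,0,0,0.05],[-0.021,0.0064,0.03,0,0,0,0.05],[0,0,0.025,0,0,0,0.05],[0,0,0,0,0,0,0.05],[0,0,0,0,0,0,0.05]]' 40
```

```text
time: 14.28
tool_pos: [487.8, -32.3, 141.9]
tcp_rot: [-180.0, 0.3, -6.1]
ft_force: [0.8, 0.6, 0.7]
finger_gap: 49.9
grip_force: 0.0
```

```bash
python3 -m handwheel '[[0.002,0,0.02,0,0,0,0.05],[0,0,0.025,0,0,0,0.05],[0,0,0.02,0,0,0,0.05],[0,0,0.013,0,0,0,0.05],[0,0,0.003,0,0,0,0.05],[0,0,0,0,0,0,0.035],[0,0,0,0,0,0,0.02],[0,0,0,0,0,0,0.01]]'
python3 -m handwheel '[[0,0,0,0,0,0,0.01],[0,0,0,0,0,0,0.01],[0,0,0,0,0,0,0.01]]'
python3 -m handwheel '[[0,-0.006,0,0,0,0,0.01],[0,-0.010,0,0,0,0,0.01],[0,-0.012,0,0,0,0,0.01],[0,-0.012,0,0,0,0,0.01],[0,-0.010,0,0,0,0,0.01],[0,-0.006,0,0,0,0,0.01],[0,0,0,0,0,0,0.01],[0,0,0,0,0,0,0.01]]'
```

```text
time: 14.95
tool_pos: [493.8, -33.1, 65.2]
tcp_rot: [180.0, -0.2, -6.0]
ft_force: [-2.1, 0.6, 1.8]
finger_gap: 17.3
grip_force: 39.9
time: 15.2
tool_pos: [493.7, -33.1, 65.2]
tcp_rot: [180.0, -0.2, -6.0]
ft_force: [0.3, 0.0, 7.7]
finger_gap: 17.3
grip_force: 40.5
time: 15.87
tool_pos: [499.6, 23.3, 65.2]
tcp_rot: [-180.0, -0.2, -6.0]
ft_force: [-0.2, 2.3, 4.7]
finger_gap: 17.1
grip_force: 40.5
```

```bash
python3 -m handwheel '[[0,-0.002,0,0,0,0,0.01],[0,-0.002,0,0,0,0,0.01],[0,0,0,0,0,0,0.01],[0,0,0,0,0,0,0.01]]'
python3 -m handwheel '[[0,-0.002,0,0,0,0,0.01],[0,0,0,0,0,0,0.01],[0,0,0,0,0,0,0.01]]'
```

```text
time: 16.2
tool_pos: [500.0, 26.4, 65.2]
tcp_rot: [180.0, -0.2, -6.0]
ft_force: [-0.4, -2.3, 7.2]
finger_gap: 17.3
grip_force: 40.6
time: 16.45
tool_pos: [500.0, 26.6, 65.2]
tcp_rot: [179.8, -0.2, -6.0]
ft_force: [-1.7, -11.4, 6.7]
finger_gap: 17.4
grip_force: 40.8
```

```bash
python3 -m handwheel '[[0,0.001,0,0,0,0,0.03],[0,0,0,0,0,0,0.05],[0,0,0,0,0,0,0.05],[0,0,-0.02,0,0,0,0.05],[0,0,-0.03,0,0,0,0.05],[0,0,-0.035,0,0,0,0.05],[0,0,-0.035,0,0,0,0.05],[0,0.01,-0.035,0,0,0,0.05]]'
python3 -m handwheel '[[0,0.025,-0.02,0,0,0,0.05],[0.001,0.035,0,0,0,0,0.05],[0.001,0.035,0,0,0,0,0.05],[0.001,0.035,0,0,0,0,0.05],[0.001,0.035,0,0,0,0,0.05],[0.001,0.035,0,0,0,0,0.05],[0.001,0.035,0,0,0,0,0.05],[0.001,0.035,0,0,0,0,0.05]]'
python3 -m handwheel '[[0,0.033,0,0,0,0,0.085],[0,0.020,0,0,0,-4,0.085],[0,0,0,0,0,-6.8,0.085],[0,0,0,0,0,-6.8,0.085],[0,0,0,0,0,-6.8,0.085],[0,0,0,0,0,-6.8,0.085],[0,0,0,0,0,-6.8,0.085],[0,0,0,0,0,-6.8,0.085]]'
python3 -m handwheel '[[0,0,0,0,0,-6.8,0.085],[0,0,0,0,0,-6.8,0.085],[0,0,0,0,0,-6.8,0.085],[0,0,0,0,0,-6.8,0.085],[0,0,0,0,0,-6.8,0.085],[0,0,0,0,0,-6.8,0.085],[0,0,0,0,0,-6.8,0.085],[0,0,0,0,0,-6.8,0.085]]'
python3 -m handwheel '[[0,0,0,0,0,-6.8,0.085],[0,0,0,0,0,-6.8,0.085],[0,0,0,0,0,-3.5,0.085],[0,0,0,0,0,0,0.085],[0,0,0,0,0,0,0.085]]'
python3 f.py w6 22 32 484 -340; python3 - <<'E'
from m import *
D=np.load("pics/w6.npz"); s={"tool_pos":D["pos"],"tcp_rot":D["rot"]}; w=cloud("wrist",D["d"],s)
m=(w[...,2]>50)&(w[...,2]<60)&(np.linalg.norm(w[...,:2]-[484,-340],axis=-1)<80); print("bar",cv2.minAreaRect(w[m][:,:2].astype(np.float32)),np.median(w[m][:,2]))
E
```

```text
time: 17.12
tool_pos: [496.9, 19.2, 219.5]
tcp_rot: [-179.9, 0.0, -6.0]
ft_force: [1.2, 0.7, -0.5]
finger_gap: 50.4
grip_force: 0.0
time: 17.78
tool_pos: [475.6, -252.8, 238.1]
tcp_rot: [-180.0, -0.0, -6.0]
ft_force: [1.7, 0.1, 0.3]
finger_gap: 50.3
grip_force: 0.0
time: 18.45
tool_pos: [470.4, -303.8, 238.0]
tcp_rot: [-180.0, -0.0, 39.1]
ft_force: [0.5, 0.4, 0.7]
finger_gap: 85.0
grip_force: 0.0
time: 19.12
tool_pos: [470.4, -303.7, 237.9]
tcp_rot: [-180.0, -0.0, 93.5]
ft_force: [-0.3, -0.3, -0.6]
finger_gap: 85.0
grip_force: 0.0
time: 19.53
tool_pos: [470.4, -303.8, 237.9]
tcp_rot: [-180.0, -0.0, 110.1]
ft_force: [0.5, -0.5, -0.1]
finger_gap: 84.7
grip_force: 0.0
[ 470.38815496 -303.81895222  237.94264988] [-1.79999955e+02 -2.06660935e-02  1.10144228e+02] ((484.86077880859375, -338.4158935546875), (96.14781951904297, 150.22520446777344), 20.665616989135742) 8725 27.154297692888576 20.665616989135742
252 204 1216.5 [ 486.10208672 -343.22234333   27.15429769]
bar ((484.30712890625, -338.26495361328125), (13.12047004699707, 99.8052749633789), 20.554121017456055) 54.95226961928756
```

View pics/w6.png

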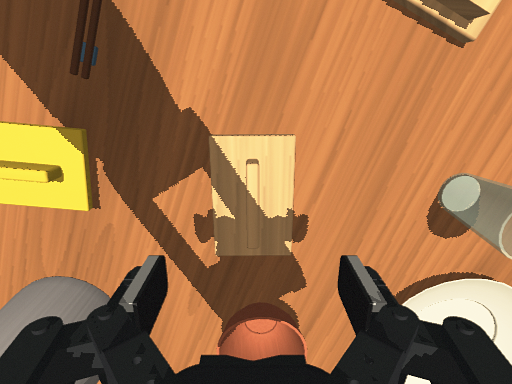

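The presser is the pale board with bar at (252,205), sizes 96x150 and bar 13x100. The yellow lookalike at (40,165) is not meant. The soup bowl at (262,335) is low enough to stay clear.

```bash
python3 -m handwheel '[[-0.0123,0.0011,0.01,0,0,-0.5,0.05],[-0.015,0,0.03,0,0,0,0.05],[-0.010,0,0.035,0,0,0,0.05],[0,0,0.035,0,0,0,0.05],[0,0,0.025,0,0,0,0.05],[0,0,0.01,0,0,0,0.05],[0,0,0,0,0,0,0.05],[0,0,0,0,0,0,0.05]]' 60
```

```text
time: 20.25
tool_pos: [484.7, -338.7, 93.8]
tcp_rot: [180.0, 0.0, 110.7]
ft_force: [0.1, 0.3, -0.2]
finger_gap: 50.0
grip_force: 0.0
```

```bash
python3 -m handwheel '[[0,0,0.015,0,0,0,0.05],[0,0,0.015,0,0,0,0.05],[0,0,0.01,0,0,0,0.05],[0,0,0.004,0,0,0,0.05],[0,0,0,0,0,0,0.04],[0,0,0,0,0,0,0.025],[0,0,0,0,0,0,0.015],[0,0,0,0,0,0,0.005]]'
python3 -m handwheel '[[0,0,0,0,0,0,0.005],[0,0,0,0,0,0,0.005],[0,0,0,0,0,0,0.005],[0,0,0,0,0,0,0.005]]'
python3 -m handwheel '[[0,0,-0.01,0,0,0,0.005],[0,0,-0.02,0,0,0,0.005],[0,0,-0.03,0,0,0,0.005],[0,0,-0.03,0,0,0,0.005],[0,0,-0.02,0,0,0,0.005],[0,0,-0.01,0,0,0,0.005],[0,0,0,0,0,0,0.005],[0,0,0,0,0,0,0.005]]'
python3 - <<'E'
from m import *
im,d,s=snap("wrist","w7"); w=cloud("wrist",d,s); Rt=R.from_euler('xyz',s["tcp_rot"],degrees=True).as_matrix(); t=(w-np.array(s["tool_pos"]))@Rt
m=(t[...,2]>14)&(t[...,2]<34)&(abs(t[...,0])<90)&(abs(t[...,1])<70); p=t[m]; zz=np.median(p[:,2]); p=p[abs(p[:,2]-zz)<6]
A=np.c_[p[:,:2],np.ones(len(p))]; e=np.linalg.lstsq(A,p[:,2],rcond=None)[0]
print(s["tool_pos"],s["tcp_rot"],zz,"tilt",np.degrees(e[:2]),e[2],cv2.minAreaRect(p[:,:2].astype(np.float32)),p.min(0),p.max(0))
m=(t[...,2]>-12)&(t[...,2]<5)&(abs(t[...,1])<9)&(t[...,0]>5)&(t[...,0]<70); q=t[m]; print("bar top",q.min(0),q.max(0),np.median(q,0))
E
```

```text
time: 20.92
tool_pos: [485.4, -339.4, 50.8]
tcp_rot: [179.9, 0.1, 110.8]
ft_force: [-0.5, -0.3, -1.8]
finger_gap: 12.8
grip_force: 59.1
time: 21.25
tool_pos: [485.4, -339.4, 50.7]
tcp_rot: [179.9, 0.1, 110.8]
ft_force: [-0.4, 0.6, 6.5]
finger_gap: 12.7
grip_force: 60.1
time: 21.92
tool_pos: [484.4, -338.5, 168.8]
tcp_rot: [180.0, -0.0, 110.8]
ft_force: [-0.3, -0.1, -2.1]
finger_gap: 12.6
grip_force: 59.1
[ 484.35694555 -338.53114503  168.79542077] [ 1.79999792e+02 -5.19673901e-04  1.10758544e+02] 23.407560748268523 tilt [0.00378246 0.04009837] 23.43009338949557 ((1.41925048828125, 1.7506103515625), (96.54524230957031, 149.24293518066406), 89.74351501464844) [-73.26107552 -46.73349819  17.71264443] [75.95926607 50.02828591 29.32201812]
bar top [  5.0116538   -8.99780267 -11.97828953] [51.12624217  8.99329304  4.88373611] [29.37843908  1.35074487 -4.33735481]
```

View pics/w7.png

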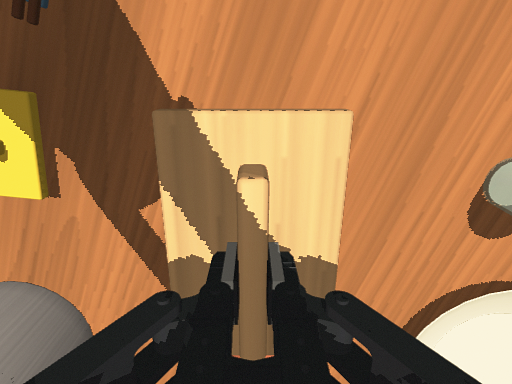

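```bash
python3 - <<'E'
from m import *
for i in range(2): print(np.array(r.calibration("wrist")["tool_from_camera"])[:3,3],r.calibration("wrist")["cx"],r.calibration("wrist")["vfov"])
for n in("w3","w7"):
    D=np.load(f"pics/{n}.npz"); s={"tool_pos":D["pos"],"tcp_rot":D["rot"]}
    Rt=R.from_euler('xyz',s["tcp_rot"],degrees=True).as_matrix()
    f=lambda u,v,z:((ray("wrist",u,v,s["tool_pos"][2]-z,s)-s["tool_pos"])@Rt).round(2)
    print(n,f(252.3,194.6,-4.1),f(92,285.5,-4.1),f(414,285.5,-4.1),f(253,240,-4.3))
D=np.load("pics/w7.npz");g=cv2.cvtColor(D["im"],cv2.COLOR_BGR2GRAY).astype(int)
for v in(130,200): print(v,g[v,140:180],g[v,330:365])
print(g[200,228:280])
E
```

```text
[  84.98509799    1.44451695 -123.89295664] 252.32835175373623 64.53650517340238
[  84.98509799    1.44451695 -123.89295664] 252.32835175373623 64.53650517340238
w3 [43.32  1.47 -4.08] [ -1.59 -73.12  -4.06] [-1.36 76.76 -4.14] [22.28  1.8  -4.29]
w7 [43.32  1.47 -4.1 ] [ -1.56 -73.09  -4.1 ] [-1.38 76.79 -4.1 ] [22.28  1.8  -4.3 ]
130 [ 71  72  73  72  70  73  72  73  70  71  71  72  69  74  96 100 103 104
 104 105 104 102 103 101 103 102 101 101 100 100  97  94  94  93  95  94
  95  95  98  96] [208 210 211 210 212 211 212 213 213 215 215 216 214 213 214 214 212 211
 210 206 191 188 109 134 134 133 134 137 141 143 145 145 149 156 158]
200 [ 66  67  65  63  64  66  67  70  74  75  71  69  66  66  65  65  58  79
 146 149 160 183 201 218 220 218 220 218 219 219 217 206  79  85  90  89
  92  91  93  93] [214 212 208 205 203 203 206 208 210 211 210 209 201 186 156 142 145 147
 149 146 147 147 149 146 141 142 145 147 147 147 146 145 145 145 144]
[ 99 100 104  99 101 102 102 101  89  91 103 102 104 105 104 100 138 232
 227 226 225 225 223 223 223 222 222 221 222 221 220 220 220 220 221 214
 207 199 192 175 123 195 219 214 215 212 211 211 211 212 214 212]
```

```bash
python3 -m handwheel '[[0.0114,0.0084,-0.01,0,0,0,0.005],[0.0227,0.0168,-0.01,0,0,0,0.005],[0.0284,0.021,0,0,0,0,0.005],[0.0284,0.021,0,0,0,0,0.005],[0.0284,0.021,0,0,0,0,0.005],[0.0284,0.021,0,0,0,0,0.005],[0.0284,0.021,0,0,0,0,0.005],[0.0284,0.021,0,0,0,0,0.005]]'
python3 -m handwheel '[[0.0284,0.021,0,0,0,0,0.005],[0.0284,0.021,0,0,0,0,0.005],[0.017,0.0126,0,0,0,0,0.005],[0.0057,0.0042,0,0,0,0,0.005],[0,0,0,0,0,5,0.005],[0,0,0,0,0,6.7,0.005],[0,0,0,0,0,6.7,0.005],[0,0,0,0,0,5.3,0.005]]'
python3 -m handwheel '[[0,0,0.01,0,0,3,0.005],[0,0,0.02,0,0,0,0.005],[0,0,0.02,0,0,0,0.005],[0,0,0.01,0,0,0,0.005],[0,0,0,0,0,0,0.005],[0,0,0,0,0,0,0.005]]'
```

```text
time: 22.63
tool_pos: [552.5, -91.2, 187.5]
tcp_rot: [-179.9, -0.1, 110.8]
ft_force: [0.6, 0.1, -2.2]
finger_gap: 12.6
grip_force: 59.1
time: 23.3
tool_pos: [579.1, 1.4, 187.6]
tcp_rot: [-179.8, 0.0, 86.7]
ft_force: [0.1, 1.1, -2.2]
finger_gap: 12.9
grip_force: 59.1
time: 23.8
tool_pos: [579.2, 1.3, 128.1]
tcp_rot: [-179.8, 0.0, 84.0]
ft_force: [0.3, 0.4, -1.2]
finger_gap: 13.1
grip_force: 59.1
```

```bash
python3 -m handwheel '[[0,0.0012,0.006,0,0,0,0.005],[0,0,0.008,0,0,0,0.005],[0,0,0.006,0,0,0,0.005],[0,0,0.004,0,0,0,0.005],[0,0,0,0,0,0,0.005],[0,0,0,0,0,0,0.005]]'
python3 -m handwheel '[[0,0,0.002,0,0,0,0.005],[0,0,0.002,0,0,0,0.005],[0,0,0.002,0,0,0,0.005],[0,0,0,0,0,0,0.005]]'
```

```text
time: 24.3
tool_pos: [581.1, 1.3, 104.7]
tcp_rot: [-180.0, 0.0, 84.1]
ft_force: [-0.8, -0.4, -1.6]
finger_gap: 12.6
grip_force: 59.1
time: 24.63
tool_pos: [581.1, 1.2, 98.7]
tcp_rot: [-180.0, 0.0, 84.1]
ft_force: [-1.1, 0.2, -2.2]
finger_gap: 12.6
grip_force: 59.1
```

```bash
python3 -m handwheel '[[0,0,0.002,0,0,0,0.005],[0,0,0.002,0,0,0,0.005],[0,0,0.002,0,0,0,0.005],[0,0,0,0,0,0,0.005]]'
python3 -m handwheel '[[0,0,0.002,0,0,0,0.005],[0,0,0.002,0,0,0,0.005],[0,0,0.0015,0,0,0,0.005],[0,0,0,0,0,0,0.005],[0,0,0,0,0,0,0.005]]'
python3 -m handwheel '[[0,0,0.001,0,0,0,0.005],[0,0,0,0,0,0,0.005],[0,0,0,0,0,0,0.005]]'
```

```text
time: 24.97
tool_pos: [581.0, 1.3, 92.5]
tcp_rot: [-180.0, 0.0, 84.1]
ft_force: [-0.8, -0.4, -1.6]
finger_gap: 13.1
grip_force: 59.1
time: 25.38
tool_pos: [581.2, 1.2, 87.4]
tcp_rot: [-180.0, 0.0, 84.1]
ft_force: [-0.3, -0.0, -1.8]
finger_gap: 12.9
grip_force: 59.1
time: 25.63
tool_pos: [581.4, 1.2, 86.6]
tcp_rot: [-180.0, -0.0, 84.1]
ft_force: [0.3, -0.7, -2.1]
finger_gap: 12.9
grip_force: 59.1
```

```bash
python3 -m handwheel '[[0,0,0.001,0,0,0,0.005],[0,0,0,0,0,0,0.005],[0,0,0,0,0,0,0.005]]'
python3 -m handwheel '[[0,0,0.001,0,0,0,0.005],[0,0,0,0,0,0,0.005],[0,0,0,0,0,0,0.005]]'
```

```text
time: 25.88
tool_pos: [581.6, 1.2, 85.8]
tcp_rot: [180.0, 0.0, 84.1]
ft_force: [-0.5, -0.5, -2.0]
finger_gap: 12.8
grip_force: 59.2
time: 26.13
tool_pos: [581.6, 1.2, 85.6]
tcp_rot: [180.0, 0.0, 84.1]
ft_force: [-4.4, 0.3, 6.6]
finger_gap: 12.8
grip_force: 60.3
```

Contact came at the seated height. I release, lift clear and check.

```bash
python3 -m handwheel '[[0,0,0,0,0,0,0.018],[0,0,0,0,0,0,0.025],[0,0,0,0,0,0,0.045],[0,0,0,0,0,0,0.045],[0,0,-0.012,0,0,0,0.045],[0,0,-0.025,0,0,0,0.045],[0,0,-0.035,0,0,0,0.045],[0,0,-0.035,0,0,0,0.045]]'
python3 -m handwheel '[[0.01,0,-0.035,0,0,0,0.045],[0.01,0,-0.025,0,0,0,0.045],[0.01,0,-0.01,0,0,0,0.045],[0,0,0,0,0,0,0.045],[0,0,0,0,0,0,0.045],[0,0,0,0,0,0,0.045]]'
python3 - <<'E'
from m import *
im,d,s=snap("wrist","w8"); w=cloud("wrist",d,s); snap("side","sd8")
near=lambda z0,z1,rad:(w[...,2]>z0)&(w[...,2]<z1)&(np.linalg.norm(w[...,:2]-[580.5,3],axis=-1)<rad)
p=w[near(58,66,95)]; A=np.c_[p[:,:2]-[580,3],np.ones(len(p))]; e=np.linalg.lstsq(A,p[:,2],rcond=None)[0]
print("board",cv2.minAreaRect(p[:,:2].astype(np.float32)),np.degrees(e[:2]),e[2],len(p))
q=w[near(86,95,80)]; print("bar",cv2.minAreaRect(q[:,:2].astype(np.float32)),np.median(q[:,2]))
q=w[near(46,54,95)]; print("frame",cv2.minAreaRect(q[:,:2].astype(np.float32)),np.median(q[:,2]),len(q))
m=(w[...,2]>67)&(w[...,2]<76)&(abs(w[...,0]-495)<25)&(abs(w[...,1])<60); print("grip",cv2.minAreaRect(w[m][:,:2].astype(np.float32)))
b=cv2.imread("pics/sd8.png"); cv2.imwrite("pics/v8.png",np.hstack([cv2.resize(im,(400,300)),cv2.resize(b[170:250,225:335],(400,300),interpolation=2)]))
E
```

```text
time: 26.8
tool_pos: [580.4, 1.3, 192.5]
tcp_rot: [-179.9, 0.0, 84.1]
ft_force: [1.4, -1.1, 0.0]
finger_gap: 44.7
grip_force: 0.0
time: 27.3
tool_pos: [583.4, 30.9, 259.2]
tcp_rot: [-179.8, 0.0, 84.1]
ft_force: [0.0, -0.4, -0.7]
finger_gap: 45.3
grip_force: 0.0
board ((560.2454223632812, 5.498741149902344), (149.2779541015625, 142.6263885498047), 84.09977722167969) [ 0.01625904 -0.04260664] 62.19342065741423 9630
bar ((583.5280151367188, 2.755840301513672), (99.86492156982422, 13.526982307434082), 83.86811828613281) 89.93093905454913
frame ((559.5126953125, 5.195556640625), (177.2374725341797, 140.67369079589844), 83.78717041015625) 50.24481654170842 1859
grip ((495.657470703125, 27.87560272216797), (18.021446228027344, 15.941411972045898), 82.25174713134766)
```

View pics/v8.png

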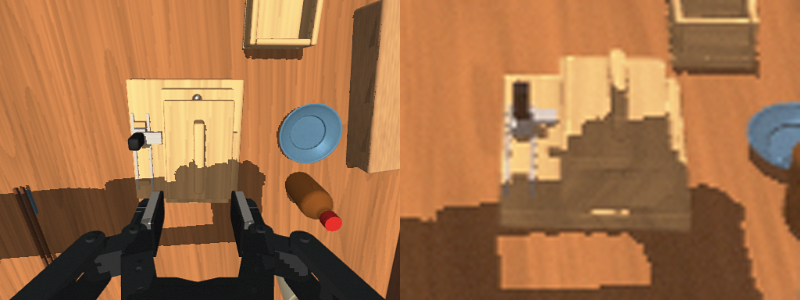

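The presser board is flat at 62.2 mm (62 expected) and the bar top is at 89.9 (90). The grip at (137,142) is at the home stop with its tongue over the frame's lug, and the tableware has not moved.

```bash
python3 -c "
from bench import r
print(r.hand_in())"
```

```text
the job is handed in; nothing more can be done
None
```

I handed the job in at about 27 s of the 72 s allowed: lock drawn fully open, frame seated flush on the pins, lock slid home to its end stop, and presser set flat in the frame, with the tableware left where it was.

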